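Ring up two tripods on the tablet till of a camera stall

ROBOT

A 7-joint arm with a two-finger parallel gripper is mounted at the origin on the work surface. World frame = base frame: x ahead of the robot, y to its left, z up, the work surface at z = 0. Lengths are in m, angles in rad, forces in N, time in s.
With the tool pointing down it reaches from about 0.4 to 0.85 m from the base axis. Payload 4.5 kg.
Tool frame: the origin (TCP) lies on the mounting face of the last link; the fingertips stand 166 mm ahead of it and the grasp point (between the pads) lies 147 mm ahead of it; y points along the fingers, z is the direction in which the jaws open and shut, and the axes are right-handed (so a half turn about y gives the same grasp; the last joint's range is limited). The gripper opens to 88 mm and grips with 3 to 60 N. Pads are 18 mm wide; open, the fingers measure 123 mm over their backs; the gripper's body (75 mm by 187 mm) begins 45 mm behind the grasp point.
Start: joints at [1.181, 0.689, -0.195, 1.565, 0.157, 0.902, -0.215], TCP at [0.257, -0.57, 0.405] pointing down, gripper open.
Joint ranges: [-3.01, 3.01], [-0.46, 2.08], [-1.47, 1.51], [0.13, 2.56], [-1, 4.14], [0.04, 2.09], [-2.66, 2.66]. Speed limits (rad/s): [2.57, 2.57, 3.14, 3.14, 3.14, 3.14, 3.14].

INTERFACE

Orientations are given as a unit quaternion [x, y, z, w].
In Python, from plant import r gives the robot as it stands.
- The arm moves only by the tool arm_command, never from a script. Its argument "deltas" is a list of rows, each an object of numbers: "dx", "dy", "dz": the shift along the tool's x, y, z each as a share of 1000 mm, from -1 to 1; "wx", "wy", "wz": the turn, a rotation vector about the tool's x, y, z each as a share of 45 degrees, from -1 to 1. In form: [{"dx": .., "dy": .., "dz": .., "wx": .., "wy": .., "wz": ..}, ...]. A call has exactly 5 rows; each row is the pose to reach, as a shift and turn from the pose commanded when the call began, along the tool's axes at that moment; what a row does not reach only later rows make up. A row lasts 1/10 s, in which the tool goes at most 50 mm and 8.59 degrees, less where a joint would pass 70% of its speed; a pose out of reach is approached as far as the arm can. A call with a number of a shift or a turn outside -1 to 1 is refused whole. A call with a gripper value outside its range is refused whole. "claw" is the opening, from -1 (shut) to 1 (fully open), set as the call begins (left out, the last holds). The fingers move at their own pace and stop on an object; "grip_force" is the grip in N (left out, the last holds). Time passes only in rows, so rows that repeat a pose let the fingers close, or fill a call up. It gives the time, the measured TCP pose, the force and the opening at its end, in the units of the state.
- r.get_state(): the state, without advancing time (a new reading comes with each control period).
- r.snapshot(name): name is "scene" or "top" or "wrist"; returns the picture (384x512x3 uint8, red, green, blue); there is no depth.
- r.get_calibration(name): a dict with "vertical_fov" (degrees; the focal length in pixels is half the picture's height over the tangent of half this angle, whatever the lens; pixels are square), "cx", "cy" (the principal point, pixels), "R" (3x3) and "t" (3): a world point X has camera coordinates R X + t. Camera axes: x right, y down, z forward; pixel columns grow to the right and rows downward; lengths in m; the calibration is good to about 2 mm. A picture is of the moment at which its call begins: read the wrist's pose just before it. get_calibration takes no time and is no camera call; for the wrist camera it gives the pose at the moment of the call.
- r.finish_job(): hands the job in, once; it reports no verdict.
The state is a dict: "clock": time; "q": joint angles; "qd": joint speeds; "joint_torque": joint torques, N m; "tool_pos": TCP position; "eef_rot": TCP orientation; "contact_force": force on the tool from outside, world axes, zero at the start; "moment": the same for the moment, N m; "opening": opening from 0.0 (shut) to 1.0 (fully open).
Only numpy, scipy, OpenCV 4.12 (cv2) and the standard library are available. Lean on these libraries where they do the work, as an engineer would, in place of code of your own. Each camera call takes 0.05 s, during which the arm holds its last target.

TASK

Ring up two tripods on the tablet till: with the closed fingertips lightly tap the tripod tile, then the plus key to make it two, then the long pay bar, lifting off the screen after each tap. Touch none of the other tiles or the minus key, and do not press hard, shove, tilt or lift the till. Leave the goods and the card terminal around it where they stand.

Things in the scene. Friction and masses are not known exactly. Their poses are not given: they have to be found in the camera images.
- till: Free-standing tablet till, about 3.3 kg: steel foot 200 x 210 x 10 mm, round neck, and a 13-inch tablet held landscape above it, its face leaning towards the seller (the robot's side). Origin: centre of the foot's underside; x away from the seller, y to the seller's left, z up. Pressing over 20 N is too hard.
- till_screen: The tablet, 290 mm wide, 222 mm deep, 12 mm thick, black glass. Origin: centre of its face; x up-screen (away from the seller), y to the seller's left, z out. Springy neck: under a fingertip it gives straight in, about 1 mm per 2.5 N (14 mm at most), and springs back.
- screen_layout (a point): Screen centre again. As the seller sees it: three columns of 54 mm tiles at the left (upper row camera, tripod, lens; lower row camcorder, bag, battery), a pale sale list at the right, bottom row minus, plus, long pay bar. All dark grey with white pictograms, flush within 1 mm, 4 mm apart; felt from 0.5 N.
- till_tilt (a joint): Tilt of the tablet's head in rad: 0 is face straight up, positive leans the face towards the robot side (far edge up). Held by friction (slips only above about 6 N m); it stays as found, 0.15 to 0.40. Its axis runs along the till's y, 122 mm above the foot's underside; the screen's face lies 30 mm off this axis.
- till_head (a point): Point on the tilting bracket behind the tablet, 90 mm up-screen from the tilt axis.
- tile_tripod: Item tile with a white three-legged tripod pictogram, 54 x 54 mm, middle of the upper row. Origin: centre of its face. Axes of this and every tile and key: x up the screen (away from the seller), y to the seller's left along the screen, z straight out of the screen.
- key_plus: Key with a white plus sign, 54 mm wide, 50 mm high, bottom row, second from the left (116 mm down-screen from the tripod tile, the bag tile between them). Origin: centre of its face.
- pay_bar: Long pay bar with a white banknote pictogram, 144 mm wide, 50 mm high, bottom row, at the right of the plus key. Origin: centre of its face.
- tile_camera: Item tile with a camera pictogram, 54 mm square, upper row left. Origin: centre of its face. Not to be touched.
- tile_lens: Item tile with a lens pictogram (rings), 54 mm square, upper row right. Origin: centre of its face. Not to be touched.
- tile_camcorder: Item tile with a camcorder pictogram, 54 mm square, lower row left. Origin: centre of its face. Not to be touched.
- tile_bag: Item tile with a bag pictogram, 54 mm square, lower row middle. Origin: centre of its face. Not to be touched.
- tile_battery: Item tile with a battery pictogram, 54 mm square, lower row right. Origin: centre of its face. Not to be touched.
- key_minus: Key with a minus sign, 54 x 50 mm, bottom row left, beside the plus key. Origin: centre of its face. Not to be touched.
- lens: Black camera lens standing upright, 72 mm across, 84 mm high, left of the till. Origin: centre of its underside.
- film_can: Small film can, black with a grey cap, 33 mm across, 52 mm high, left of the till. Origin: centre of its underside.
- action_cam: Grey action camera, 34 x 62 mm, 44 mm high, in front of the till's foot on the robot's side. Origin: centre of its underside.
- card_terminal: Grey hand-held card terminal lying flat, 165 x 78 mm, 22 mm high, right of the till. Origin: centre of its underside.
- slr: Black reflex camera with lens, 135 mm wide, 108 mm high, at the back on the left. Origin: centre of its body's underside.
- camcorder: Grey camcorder, 130 x 62 mm, 78 mm high, at the back on the right. Origin: centre of its underside.
- leather_case: Brown leather camera case, 75 x 150 mm, 88 mm high, at the back in the middle. Origin: centre of its underside.

How it is judged:
By the outcome, as a careful person would: the job done as asked, in the order asked, and still so for the second after the job is handed in, with the robot touching nothing.
It also fails if it takes over 48 s, if anything falls off the work surface, if the arm or the gripper's body presses on something with over 40 N, if the wrist force passes 120 N, or if a joint passes its speed limit or range.

## Working session

There is one attempt and no reset: what is moved stays moved. The work goes in short steps, Python scripts to look and compute and a tool call to move; the robot and the scene stay as the last step left them, time stands still between calls to the robot, and variables do not carry over. Pictures are saved under pics/ and viewed, and the job is handed in when it is done.

Besides the shell and the picture viewer there is one more tool, called after ">>>" as name(argument=value, ...) on one line, values as JSON. arm_command: Moves the arm, as the interface text tells. Shift numbers are shares of 1000 mm and turn numbers shares of 45 degrees, none past 1 either way. Its arguments: {"type":"object","properties":{"deltas":{"type":"array","items":{"type":"object","properties":{"dx":{"type":"number","minimum":-1,"maximum":1},"dy":{"type":"number","minimum":-1,"maximum":1},"dz":{"type":"number","minimum":-1,"maximum":1},"wx":{"type":"number","minimum":-1,"maximum":1},"wy":{"type":"number","minimum":-1,"maximum":1},"wz":{"type":"number","minimum":-1,"maximum":1}}}},"claw":{"type":"number"},"grip_force":{"type":"number"}},"required":["deltas"]}

```bash
mkdir -p pics; ls; python3 - <<'E'
from plant import r
import cv2,json
s=r.get_state();print({k:(s[k]) for k in ['clock','tool_pos','eef_rot','contact_force','opening']})
for n in ['scene','top','wrist']:
    c=r.get_calibration(n);print(n,c)
    im=r.snapshot(n);cv2.imwrite(f'pics/a_{n}.png',im[:,:,::-1])
E
```

```text
pics
{'clock': 0.0, 'tool_pos': array([ 0.25685173, -0.56942529,  0.40391675]), 'eef_rot': array([-0.14893807,  0.69191224, -0.69065571,  0.14855836]), 'contact_force': array([ 0.44055368, -0.05091969,  0.98203911]), 'opening': 1.003131717011125}
scene {'vertical_fov': 56.291417861583255, 'cx': 255.3961346062954, 'cy': 188.82867807230025, 'R': array([[-0.60782248,  0.79405861,  0.00477104],
       [ 0.54735486,  0.42331764, -0.72194517],
       [-0.57528644, -0.43620305, -0.69193382]]), 't': array([ 0.32246712, -0.24944108,  1.15697761])}
top {'vertical_fov': 46.262327685656686, 'cx': 248.24628437668449, 'cy': 187.1579581646111, 'R': array([[-0.0083526 , -0.99986432,  0.0141974 ],
       [-0.99303591,  0.00662535, -0.11762561],
       [ 0.11751559, -0.01508101, -0.99295652]]), 't': array([0.01608561, 0.6174807 , 1.23567334])}
wrist {'vertical_fov': 68.54427216158642, 'cx': 256.940112039022, 'cy': 192.06230808390274, 'R': array([[ 0.41095962, -0.91165165, -0.00185896],
       [-0.8712781 , -0.39335828,  0.29350253],
       [-0.2683033 , -0.11899802, -0.95595649]]), 't': array([-0.62465792, -0.04037324,  0.39031144])}
```

View pics/a_scene.png

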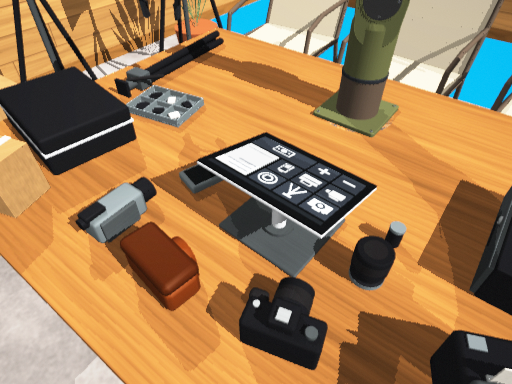

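View pics/a_top.png

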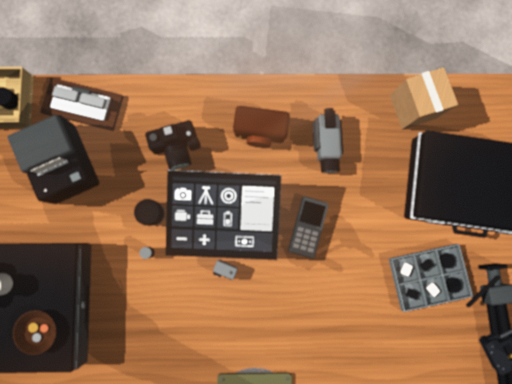

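View pics/a_wrist.png

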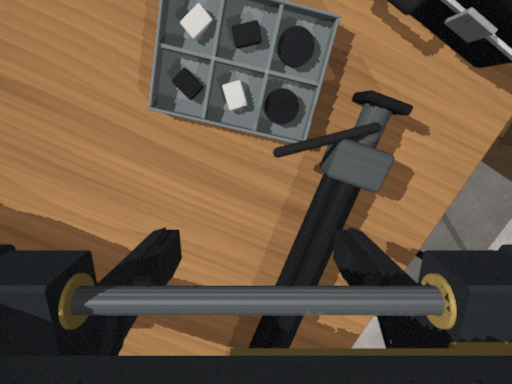

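```bash
python3 - <<'E'
import cv2
a=cv2.imread('pics/a_top.png')[160:290,130:340];cv2.imwrite('pics/b_top.png',cv2.resize(a,None,fx=3.8,fy=3.8,interpolation=cv2.INTER_CUBIC))
a=cv2.imread('pics/a_scene.png')[125:280,180:390];cv2.imwrite('pics/b_scene.png',cv2.resize(a,None,fx=3.8,fy=3.8,interpolation=cv2.INTER_CUBIC))
E
```

```text
(no output)
```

View pics/b_top.png

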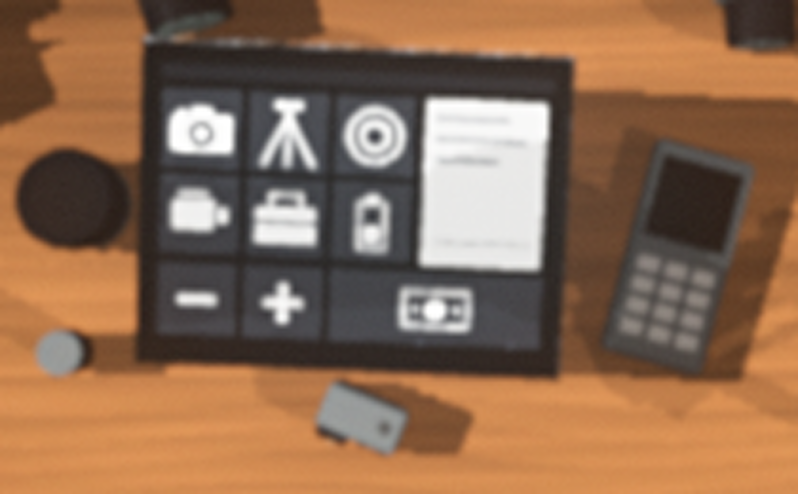

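View pics/b_scene.png

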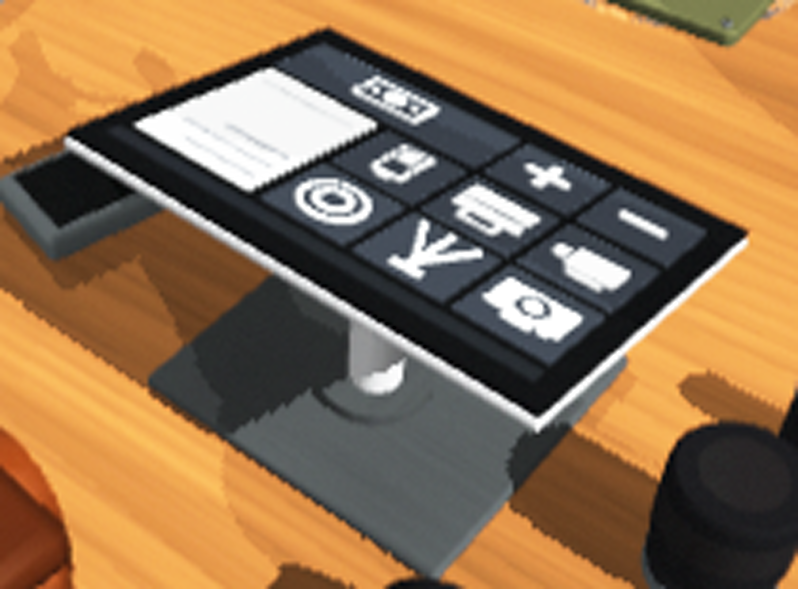

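```bash
cat > h.py <<'E'
import numpy as np
from scipy.optimize import least_squares
from scipy.spatial.transform import Rotation as Ro
def proj(c,X):
    f=192/np.tan(np.radians(c['vertical_fov'])/2);p=np.asarray(c['R'])@X+c['t'];return np.array([f*p[0]/p[2]+c['cx'],f*p[1]/p[2]+c['cy']])
E
cat > fit.py <<'E'
from h import *
from plant import r
ct=r.get_calibration('top');cs=r.get_calibration('scene')
T={'TL':(146,42),'TR':(573,60),'BR':(557,377),'BL':(138,360),'plus':(283,303),'lens':(375,136),'cam':(202,132),'minus':(196,299),'pay':(436,310),}
S={'TL':(537,415),'TR':(68,140),'BR':(328,30),'BL':(748,236),'plus':(548,176),'lens':(332,200),'cam':(533,308),'minus':(643,223),'pay':(397,99)}
T={k:(np.array(v)+.5)/3.8-.5+[130,160] for k,v in T.items()}
S={k:(np.array(v)+.5)/3.8-.5+[180,125] for k,v in S.items()}
# layout: tiles with unknown offset (ox, oy) of tripod centre
C={'TL':(.111,.145),'TR':(.111,-.145),'BR':(-.111,-.145),'BL':(-.111,.145)}
L={'plus':(-.116,0),'lens':(0,-.058),'cam':(0,.058),'minus':(-.116,.058),'pay':(-.116,-.103)}
def loc(k,p):
    return np.array([*C[k],0]) if k in C else np.array([L[k][0]+p[5],L[k][1]+p[6],0])
def pose(p): return Ro.from_euler('ZY',[p[3],-p[4]]).as_matrix(),p[:3]
def res(p):
    R,t=pose(p);o=[]
    for k in T:
        X=R@loc(k,p)+t; o+=[proj(ct,X)-T[k],proj(cs,X)-S[k]]
    return np.concatenate(o)
s=least_squares(res,[.6,.1,.15,0,.25,.05,.05],loss='soft_l1');p=s.x
print('p',p.round(4));print(res(p).reshape(-1,4).round(1),list(T))
R,t=pose(p)
print('R',R.round(4));
for k,(x,y) in {'tripod':(0,0),**L}.items(): print(k,(R@[x+p[5],y+p[6],0]+t).round(4))
foot=t-R@[0,0,.03];print('axis pt (z should be .122)',foot)
E
python3 fit.py
```

```text
p [ 0.5321  0.0808  0.1502 -0.0522  0.2308  0.0494  0.0442]
[[-1.8 -1.3  0.5  0.1]
 [ 0.6 -0.8 -1.6 -3.1]
 [ 0.2  1.3 -0.7 -0.8]
 [-1.8  0.9  0.4 -0.6]
 [-0.3  0.8 -0.5  0.6]
 [-0.1  1.   0.1  0.2]
 [-0.3  0.  -1.4  0.7]
 [-0.   0.8 -0.6  0.8]
 [-0.5  0.7 -0.7  0.7]] ['TL', 'TR', 'BR', 'BL', 'plus', 'lens', 'cam', 'minus', 'pay']
R [[ 0.9722  0.0522 -0.2285]
 [-0.0508  0.9986  0.0119]
 [ 0.2288  0.      0.9735]]
tripod [0.5824 0.1225 0.1615]
plus [0.4696 0.1284 0.135 ]
lens [0.5793 0.0646 0.1615]
cam [0.5854 0.1804 0.1615]
minus [0.4726 0.1863 0.135 ]
pay [0.4642 0.0255 0.135 ]
axis pt (z should be .122) [0.53893696 0.0804483  0.12099891]
```

```bash
cat > go.py <<'E'
from h import *
from plant import r
RS=Ro.from_euler('ZY',[-.0522,-.2308]).as_matrix(); tS=np.array([.5321,.0808,.1502])
P={'tripod':(.0494,.0442),'plus':(-.0666,.0442),'pay':(-.0666,-.0588)}
import os,json
if os.path.exists('over.json'): P.update(json.load(open('over.json')))
def show(name,height,choice=0):
    s=r.get_state();Rt=Ro.from_quat(s['eef_rot']).as_matrix();n=RS[:,2]
    c=[]
    for sx in [RS[:,0],-RS[:,0],RS[:,1],-RS[:,1]]:
        M=np.column_stack([sx,-n,np.cross(sx,-n)]); c.append((Ro.from_matrix(Rt.T@M).magnitude(),M))
    c.sort(key=lambda a:a[0]); M=c[choice][1]
    tile=RS@[*P[name],0]+tS
    tcp=tile+n*(height+.166)
    w=Ro.from_matrix(Rt.T@M).as_rotvec()
    print('clock',s['clock'],'pos',s['tool_pos'].round(4),'F',np.round(s['contact_force'],2),'open',round(s['opening'],3),'q',np.round(s['q'],2))
    tip=s['tool_pos']+Rt[:,1]*.166
    print('tip in screen frame rel tile mm',(1000*(RS.T@(tip-tile))).round(1))
    print('options deg',[round(np.degrees(a[0])) for a in c],'x axis',M[:,0].round(2))
    print('target tcp',tcp.round(4),'delta tool (of 1m)',(Rt.T@(tcp-s['tool_pos'])).round(4),'turn/45deg',(np.degrees(w)/45).round(4))
if __name__=='__main__':
    import sys; show(sys.argv[1],float(sys.argv[2]),int(sys.argv[3]) if len(sys.argv)>3 else 0)
E
python3 go.py tripod .08; python3 go.py tripod .08 1
```

```text
clock 0.15 pos [ 0.2569 -0.5695  0.4041] F [ 0.82 -0.08  0.41] open 0.999 q [ 1.18  0.69 -0.19  1.57  0.16  0.9  -0.22]
tip in screen frame rel tile mm [-263.9 -707.8  140.7]
options deg [30, 64, 118, 153] x axis [-0.97  0.05 -0.23]
target tcp [0.5262 0.1254 0.401 ] delta tool (of 1m) [-0.5313  0.0038 -0.5226] turn/45deg [0.0716 0.6033 0.2888]
clock 0.15 pos [ 0.2569 -0.5695  0.4041] F [ 0.82 -0.08  0.41] open 0.999 q [ 1.18  0.69 -0.19  1.57  0.16  0.9  -0.22]
tip in screen frame rel tile mm [-263.9 -707.8  140.7]
options deg [30, 64, 118, 153] x axis [-0.05 -1.   -0.  ]
target tcp [0.5262 0.1254 0.401 ] delta tool (of 1m) [-0.5313  0.0038 -0.5226] turn/45deg [ 0.2655 -1.3875  0.16  ]
```

>>> arm_command(deltas=[{"dx":-0.03,"dy":0,"dz":-0.03,"wx":0.005,"wy":0.04,"wz":0.02},{"dx":-0.06,"dy":0,"dz":-0.06,"wx":0.01,"wy":0.08,"wz":0.04},{"dx":-0.09,"dy":0,"dz":-0.09,"wx":0.015,"wy":0.12,"wz":0.06},{"dx":-0.12,"dy":0,"dz":-0.12,"wx":0.02,"wy":0.16,"wz":0.08},{"dx":-0.15,"dy":0,"dz":-0.15,"wx":0.025,"wy":0.2,"wz":0.1}], claw=-1, grip_force=10)

```text
clock: 0.65
tool_pos: [0.3324, -0.3697, 0.4047]
eef_rot: [0.065, -0.699, 0.701, -0.122]
contact_force: [1.0, 0.1, -0.2]
opening: 0.571
```

```bash
python3 go.py tripod .08
```

```text
clock 0.65 pos [ 0.3324 -0.3697  0.4047] F [ 0.98  0.12 -0.21] open 0.571 q [ 0.89  0.52 -0.19  1.97  0.06  0.61 -0.62]
tip in screen frame rel tile mm [-187.3 -502.4  123.9]
options deg [20, 72, 108, 162] x axis [-0.97  0.05 -0.23]
target tcp [0.5262 0.1254 0.401 ] delta tool (of 1m) [-0.3157  0.0235 -0.4271] turn/45deg [0.0461 0.4013 0.1871]
```

>>> arm_command(deltas=[{"dx":-0.028,"dy":0.002,"dz":-0.038,"wx":0.004,"wy":0.04,"wz":0.02},{"dx":-0.056,"dy":0.004,"dz":-0.076,"wx":0.008,"wy":0.08,"wz":0.04},{"dx":-0.084,"dy":0.006,"dz":-0.114,"wx":0.012,"wy":0.12,"wz":0.06},{"dx":-0.112,"dy":0.008,"dz":-0.152,"wx":0.016,"wy":0.16,"wz":0.08},{"dx":-0.14,"dy":0.01,"dz":-0.19,"wx":0.02,"wy":0.2,"wz":0.1}])

```text
clock: 1.15
tool_pos: [0.4178, -0.1494, 0.4034]
eef_rot: [-0.019, -0.703, 0.704, -0.095]
contact_force: [1.0, 0.3, -0.2]
opening: 0.117
```

```bash
python3 go.py tripod .08
```

```text
clock 1.15 pos [ 0.4178 -0.1494  0.4034] F [ 0.99  0.33 -0.23] open 0.117 q [ 0.31  0.44 -0.08  2.16 -0.03  0.39 -1.2 ]
tip in screen frame rel tile mm [-102.5 -277.4  104.2]
options deg [10, 81, 99, 171] x axis [-0.97  0.05 -0.23]
target tcp [0.5262 0.1254 0.401 ] delta tool (of 1m) [-0.1353  0.0218 -0.2617] turn/45deg [0.0271 0.2008 0.0875]
```

>>> arm_command(deltas=[{"dx":-0.024,"dy":0.003,"dz":-0.045,"wx":0.005,"wy":0.04,"wz":0.02},{"dx":-0.048,"dy":0.006,"dz":-0.09,"wx":0.01,"wy":0.08,"wz":0.04},{"dx":-0.07,"dy":0.01,"dz":-0.135,"wx":0.015,"wy":0.12,"wz":0.06},{"dx":-0.092,"dy":0.013,"dz":-0.18,"wx":0.02,"wy":0.16,"wz":0.075},{"dx":-0.11,"dy":0.016,"dz":-0.215,"wx":0.024,"wy":0.185,"wz":0.082}])

```text
clock: 1.65
tool_pos: [0.5051, 0.0779, 0.4029]
eef_rot: [-0.093, -0.701, 0.704, -0.067]
contact_force: [0.6, -0.0, -0.5]
opening: 0.006
```

```bash
python3 go.py tripod .05;  python3 - <<'E'
from plant import r
import cv2
for n in ['scene','top','wrist']:
    im=r.snapshot(n);cv2.imwrite(f'pics/c_{n}.png',im[:,:,::-1])
E
python3 go.py tripod .05
```

```text
clock 1.65 pos [0.5051 0.0779 0.4029] F [ 0.62 -0.04 -0.51] open 0.006 q [-0.38  0.51  0.18  2.02 -0.07  0.4  -1.78]
tip in screen frame rel tile mm [-18.5 -47.9  86.1]
options deg [1, 89, 91, 179] x axis [-0.97  0.05 -0.23]
target tcp [0.5331 0.125  0.3718] delta tool (of 1m) [-0.0186  0.0362 -0.0481] turn/45deg [0.0042 0.0197 0.006 ]
clock 1.8 pos [0.5052 0.0788 0.4025] F [ 0.08 -0.8  -0.68] open 0.007 q [-0.38  0.51  0.18  2.02 -0.07  0.4  -1.77]
tip in screen frame rel tile mm [-18.6 -46.8  85.8]
options deg [1, 89, 91, 179] x axis [-0.97  0.05 -0.23]
target tcp [0.5331 0.125  0.3718] delta tool (of 1m) [-0.0189  0.0359 -0.0471] turn/45deg [0.0065 0.0276 0.0063]
```

View pics/c_wrist.png

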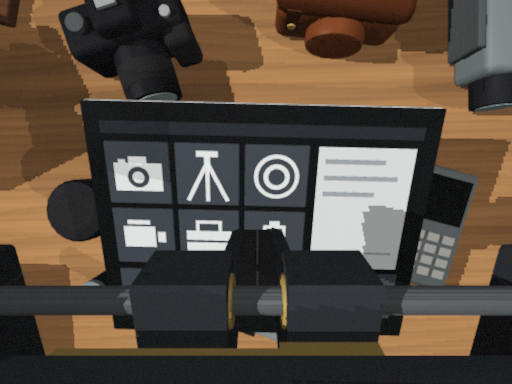

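View pics/c_scene.png

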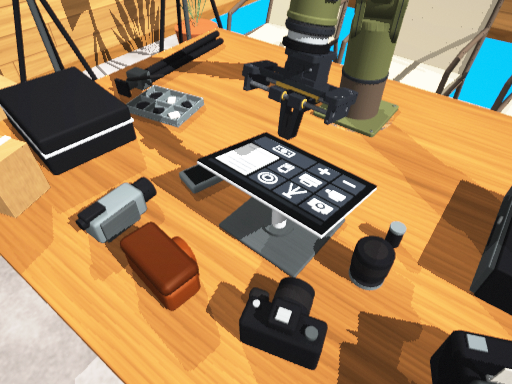

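View pics/c_top.png

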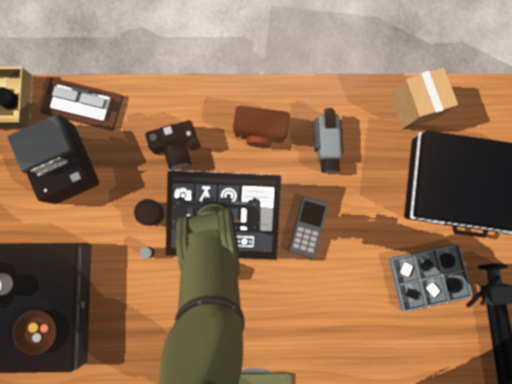

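```bash
python3 - <<'E'
from go import *
c=r.get_calibration('wrist')
for k,(x,y) in {'TL':(.111,.145),'TR':(.111,-.145),'tripod':P['tripod'],'lens':(.0494,.0442-.058),'cam':(.0494,.0442+.058),'bag':(.0494-.058,.0442)}.items():
    print(k,proj(c,RS@[x,y,0]+tS).round(1))
import cv2
a=cv2.imread('pics/c_wrist.png')[90:340,75:345];cv2.imwrite('pics/d.png',cv2.resize(a,None,fx=2.4,fy=2.4,interpolation=cv2.INTER_CUBIC))
E
```

```text
TL [69.4 95.4]
TR [441.3 103.6]
tripod [201.7 175.1]
lens [270.4 176.6]
cam [133.  173.6]
bag [204.1 237.3]
```

View pics/d.png

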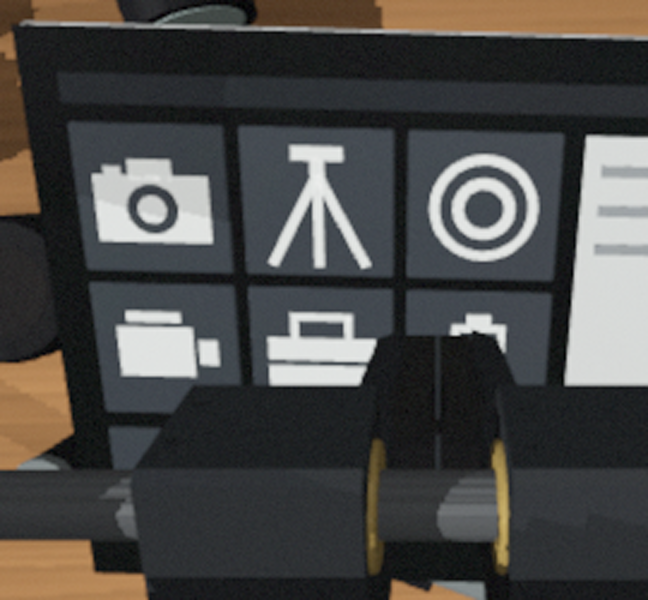

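```bash
cat > fit2.py <<'E'
import io,contextlib
with contextlib.redirect_stdout(io.StringIO()):
    from fit import *
cw=r.get_calibration('wrist')
W={'cam':(154,196),'tripod':(318,200),'lens':(484,206),'TL':(16,24)}
W={k:(np.array(v)+.5)/2.4-.5+[75,90] for k,v in W.items()}
W['TR']=np.array([441,110.])
L['tripod']=(0,0)
T.pop('pay');S.pop('pay');S.pop('TR')
def pd(c,X,k):
    f=192/np.tan(np.radians(c['vertical_fov'])/2);u=(proj(c,X)-[c['cx'],c['cy']])/f
    return u*(1+k*(u@u))*f+[c['cx'],c['cy']]
def res2(p,full=False):
    R,t=pose(p);o=[];n=[]
    for D,c,k in ((T,ct,p[7]),(S,cs,p[8]),(W,cw,p[9])):
        for q in D: o.append(pd(c,R@loc(q,p)+t,k)-D[q]);n.append(q)
    if full:
        for a,b in zip(n,o): print(a,b.round(1))
        return
    return np.concatenate([*o,[((t-R@[0,0,.03])[2]-.122)/.0015]])
s=least_squares(res2,[*p,0,0,0],loss='soft_l1');p=s.x
print(p.round(4));res2(p,1);R,t=pose(p)
print('axis',t-R@[0,0,.03])
for k,(x,y) in L.items(): print(k,(R@[x+p[5],y+p[6],0]+t).round(4))
E
python3 fit2.py
```

```text
[ 0.5308  0.0775  0.1497 -0.0599  0.2416  0.0517  0.0445 -0.1389  0.1906
 -0.0676]
TL [ 0.2 -1. ]
TR [2.2 0.3]
BR [0.9 1.8]
BL [-0.1  0.3]
plus [ 0.9 -0. ]
lens [1.2 0.7]
cam [ 1.3 -0.7]
minus [ 1.4 -0.2]
TL [-1.  -1.2]
BR [-1.  -1.2]
BL [ 1.6 -0.5]
plus [-1.6  0.6]
lens [-1.6 -0.5]
cam [-3.3  0.2]
minus [-1.3  1. ]
cam [-0.5  0.5]
tripod [-1.4  0.6]
lens [-1.8  0.1]
TL [-0.5 -0.5]
TR [-1.1  0.1]
axis [0.53793499 0.07709167 0.12052577]
plus [0.4711 0.1257 0.1343]
lens [0.5801 0.061  0.162 ]
cam [0.587  0.1768 0.162 ]
minus [0.4746 0.1836 0.1343]
pay [0.465  0.0229 0.1343]
tripod [0.5836 0.1189 0.162 ]
```

```bash
sed -i "s/\[-.0522,-.2308\]/[-.057,-.238]/; s/\[.5321,.0808,.1502\]/[.5312,.0785,.1502]/; s/(.0494,.0442)/(.051,.0443)/; s/(-.0666,.0442)/(-.065,.0443)/; s/(-.0666,-.0588)/(-.065,-.0587)/" go.py; python3 go.py tripod .025; python3 go.py pay 0|sed -n 2p
```

```text
clock 1.8 pos [0.5052 0.0788 0.4025] F [ 0.08 -0.8  -0.68] open 0.007 q [-0.38  0.51  0.18  2.02 -0.07  0.4  -1.77]
tip in screen frame rel tile mm [-18.8 -44.5  85.4]
options deg [2, 88, 92, 178] x axis [-0.97  0.06 -0.24]
target tcp [0.5382 0.1225 0.3478] delta tool (of 1m) [-0.0187  0.0604 -0.0447] turn/45deg [0.008  0.0335 0.0154]
tip in screen frame rel tile mm [97.2 58.5 85.4]
```

>>> arm_command(deltas=[{"dx":-0.006,"dy":0.0,"dz":-0.015,"wx":0.003,"wy":0.01,"wz":0.005},{"dx":-0.013,"dy":0.015,"dz":-0.03,"wx":0.006,"wy":0.02,"wz":0.01},{"dx":-0.019,"dy":0.035,"dz":-0.045,"wx":0.008,"wy":0.034,"wz":0.015},{"dx":-0.019,"dy":0.06,"dz":-0.045,"wx":0.008,"wy":0.034,"wz":0.015},{"dx":-0.019,"dy":0.06,"dz":-0.045,"wx":0.008,"wy":0.034,"wz":0.015}])

```text
clock: 2.3
tool_pos: [0.5376, 0.1168, 0.3462]
eef_rot: [-0.105, -0.698, 0.706, -0.058]
contact_force: [-0.8, 0.2, -0.5]
opening: 0.003
```

```bash
cat > snap.py <<'E'
from plant import r
import cv2,sys
t=sys.argv[1]
a=r.snapshot('wrist')[:,:,::-1]; b=r.snapshot('scene')[:,:,::-1]
cv2.imwrite(f'pics/{t}_w.png',a)
b=b[75:265,170:390];cv2.imwrite(f'pics/{t}_s.png',cv2.resize(b,None,fx=3,fy=3,interpolation=cv2.INTER_CUBIC))
E
python3 snap.py e; python3 go.py tripod 0
```

```text
clock 2.4 pos [0.538  0.1166 0.3487] F [-0.85 -0.13  0.91] open 0.004 q [-0.44  0.65  0.19  1.97 -0.1   0.31 -1.85]
tip in screen frame rel tile mm [-0.  -6.7 25.8]
options deg [1, 89, 91, 179] x axis [-0.97  0.06 -0.24]
target tcp [0.5441 0.1221 0.3235] delta tool (of 1m) [ 0.0003  0.0258 -0.006 ] turn/45deg [-0.0059 -0.0129  0.0027]
```

View pics/e_w.png

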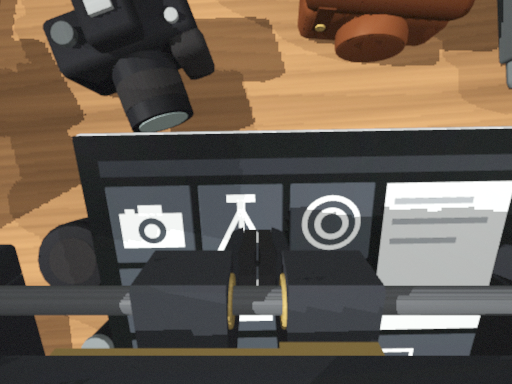

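View pics/e_s.png

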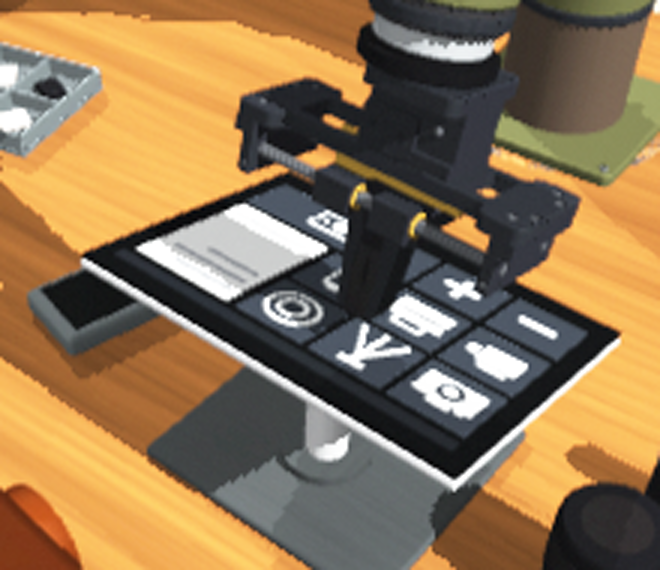

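```bash
python3 - <<'E'
from go import *
c=r.get_calibration('wrist')
f=192/np.tan(np.radians(c['vertical_fov'])/2)
def pd(X,k=-.0676):
    u=(proj(c,X)-[c['cx'],c['cy']])/f
    return (u*(1+k*(u@u))*f+[c['cx'],c['cy']]).round(1)
for k,(x,y) in {'TL':(.111,.145),'tripod':P['tripod'],'lens':(.051,.0443-.058),'cam':(.051,.0443+.058)}.items():
    print(k,pd(RS@[x,y,0]+tS))
s=r.get_state();Rt=Ro.from_quat(s['eef_rot']).as_matrix()
print('tip',pd(s['tool_pos']+Rt[:,1]*.166),'cam R rel tool',(np.array(c['R'])@Rt).round(3))
cc=-np.array(c['R']).T@c['t'];print('cam pos tool',Rt.T@(cc-s['tool_pos']))
E
```

```text
TL [ 80.7 137.3]
tripod [245.8 225.9]
lens [333.  224.7]
cam [158.9 226.7]
tip [255.9 244.2] cam R rel tool [[ 0.    -0.     1.   ]
 [ 0.956 -0.293 -0.   ]
 [ 0.293  0.956 -0.   ]]
cam pos tool [-0.0760941   0.02025914  0.00063767]
```

>>> arm_command(deltas=[{"dx":0,"dy":0.002,"dz":-0.004},{"dx":0,"dy":0.006,"dz":-0.008},{"dx":0,"dy":0.011,"dz":-0.008},{"dx":0,"dy":0.016,"dz":-0.008},{"dx":0,"dy":0.016,"dz":-0.008}])

```text
invalid input at $.deltas[0]: expected keys dx, dy, dz, wx, wy, wz
```

```bash
python3 snap.py f; python3 go.py tripod 0; python3 go.py tripod 0 | sed -n 1,2p
```

```text
clock 2.5 pos [0.5384 0.1171 0.3497] F [-0.55  0.59  0.07] open 0.008 q [-0.44  0.65  0.19  1.97 -0.1   0.31 -1.85]
tip in screen frame rel tile mm [ 0.9 -5.9 26.7]
options deg [1, 89, 91, 179] x axis [-0.97  0.06 -0.24]
target tcp [0.5441 0.1221 0.3235] delta tool (of 1m) [ 0.0009  0.0267 -0.0054] turn/45deg [-0.0042 -0.0125 -0.0005]
clock 2.5 pos [0.5384 0.1171 0.3497] F [-0.55  0.59  0.07] open 0.008 q [-0.44  0.65  0.19  1.97 -0.1   0.31 -1.85]
tip in screen frame rel tile mm [ 0.9 -5.9 26.7]
```

View pics/f_w.png

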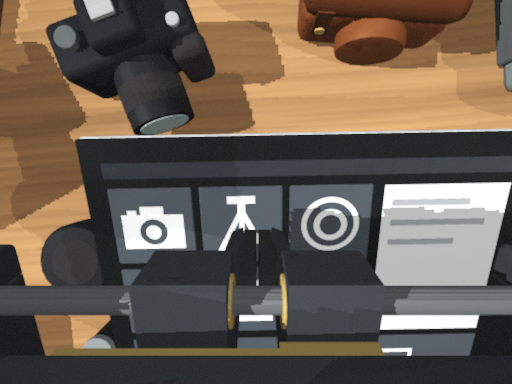

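View pics/f_s.png

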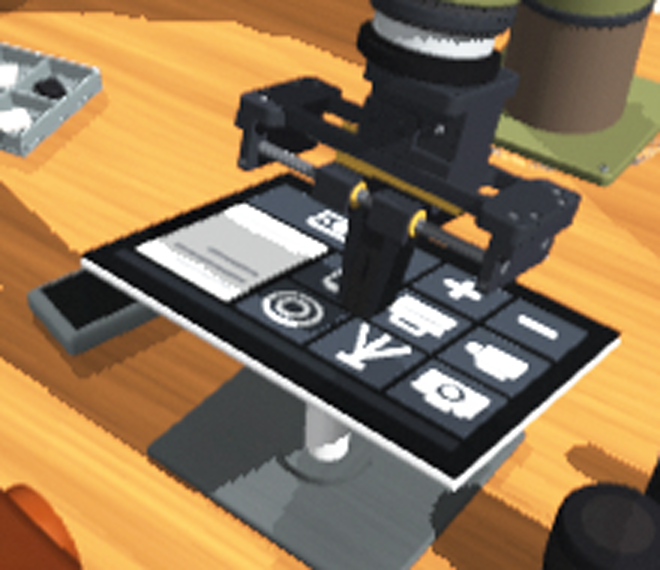

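>>> arm_command(deltas=[{"dx":0,"dy":0.002,"dz":-0.004,"wx":0,"wy":0,"wz":0},{"dx":0,"dy":0.006,"dz":-0.009,"wx":0,"wy":0,"wz":0},{"dx":0,"dy":0.011,"dz":-0.009,"wx":0,"wy":0,"wz":0},{"dx":0,"dy":0.016,"dz":-0.009,"wx":0,"wy":0,"wz":0},{"dx":0,"dy":0.016,"dz":-0.009,"wx":0,"wy":0,"wz":0}])

```text
clock: 3.0
tool_pos: [0.5426, 0.1271, 0.3323]
eef_rot: [-0.106, -0.699, 0.705, -0.06]
contact_force: [-0.7, 0.8, -0.4]
opening: 0.007
```

```bash
python3 snap.py g; python3 go.py tripod 0
```

```text
clock 3.1 pos [0.5427 0.1269 0.3328] F [-0.43  0.38  0.38] open 0.003 q [-0.45  0.68  0.19  1.96 -0.1   0.29 -1.86]
tip in screen frame rel tile mm [0.4 4.2 9.4]
options deg [0, 90, 90, 180] x axis [-0.97  0.06 -0.24]
target tcp [0.5441 0.1221 0.3235] delta tool (of 1m) [0.0005 0.0094 0.0047] turn/45deg [-0.0041 -0.0103  0.0013]
```

View pics/g_w.png

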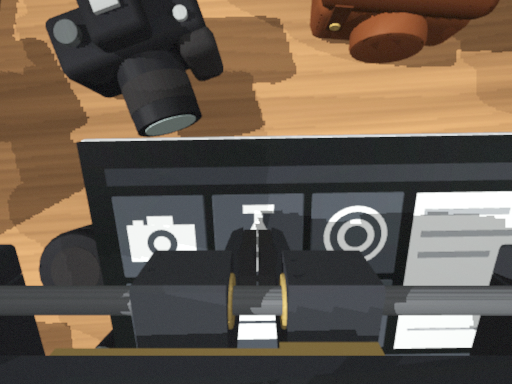

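View pics/g_s.png

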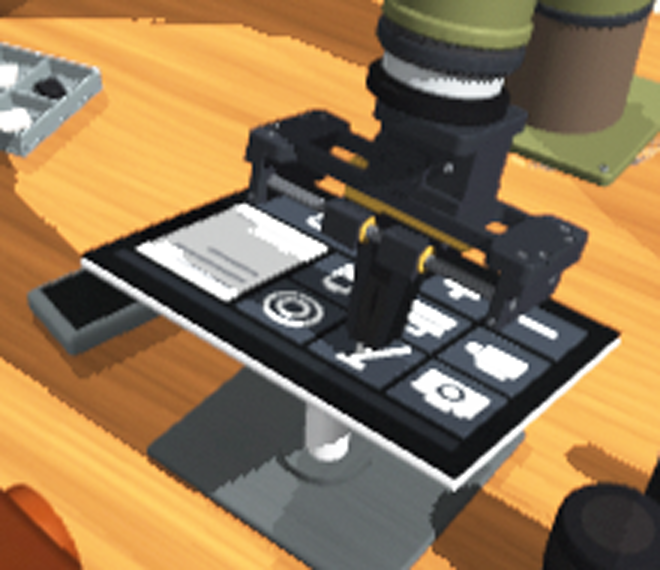

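>>> arm_command(deltas=[{"dx":0,"dy":0.001,"dz":0,"wx":0,"wy":0,"wz":0},{"dx":0,"dy":0.002,"dz":0,"wx":0,"wy":0,"wz":0},{"dx":0,"dy":0.003,"dz":0,"wx":0,"wy":0,"wz":0},{"dx":0,"dy":0.004,"dz":0,"wx":0,"wy":0,"wz":0},{"dx":0,"dy":0.005,"dz":0,"wx":0,"wy":0,"wz":0}])

```text
clock: 3.6
tool_pos: [0.5439, 0.127, 0.3282]
eef_rot: [-0.107, -0.699, 0.705, -0.061]
contact_force: [0.4, -0.0, 0.4]
opening: 0.008
```

>>> arm_command(deltas=[{"dx":0,"dy":0.001,"dz":0,"wx":0,"wy":0,"wz":0},{"dx":0,"dy":0.0015,"dz":0,"wx":0,"wy":0,"wz":0},{"dx":0,"dy":0.002,"dz":0,"wx":0,"wy":0,"wz":0},{"dx":0,"dy":0.002,"dz":0,"wx":0,"wy":0,"wz":0},{"dx":0,"dy":0.002,"dz":0,"wx":0,"wy":0,"wz":0}])

```text
clock: 4.1
tool_pos: [0.5444, 0.127, 0.3263]
eef_rot: [-0.107, -0.699, 0.705, -0.061]
contact_force: [-0.4, 0.2, 0.5]
opening: 0.005
```

>>> arm_command(deltas=[{"dx":0,"dy":0.0005,"dz":0,"wx":0,"wy":0,"wz":0},{"dx":0,"dy":0.001,"dz":0,"wx":0,"wy":0,"wz":0},{"dx":0,"dy":0.0015,"dz":0,"wx":0,"wy":0,"wz":0},{"dx":0,"dy":0.002,"dz":0,"wx":0,"wy":0,"wz":0},{"dx":0,"dy":0.002,"dz":0,"wx":0,"wy":0,"wz":0}])

```text
clock: 4.6
tool_pos: [0.5449, 0.127, 0.3244]
eef_rot: [-0.107, -0.699, 0.705, -0.061]
contact_force: [-0.0, 0.8, 0.7]
opening: 0.005
```

>>> arm_command(deltas=[{"dx":0,"dy":0.0005,"dz":0,"wx":0,"wy":0,"wz":0},{"dx":0,"dy":0.001,"dz":0,"wx":0,"wy":0,"wz":0},{"dx":0,"dy":0.0015,"dz":0,"wx":0,"wy":0,"wz":0},{"dx":0,"dy":0.0015,"dz":0,"wx":0,"wy":0,"wz":0},{"dx":0,"dy":0.0015,"dz":0,"wx":0,"wy":0,"wz":0}])

```text
clock: 5.1
tool_pos: [0.5452, 0.127, 0.323]
eef_rot: [-0.107, -0.699, 0.705, -0.061]
contact_force: [-0.9, -0.3, 4.1]
opening: 0.004
```

>>> arm_command(deltas=[{"dx":0,"dy":-0.004,"dz":0,"wx":0,"wy":0,"wz":0},{"dx":0,"dy":-0.012,"dz":0,"wx":0,"wy":0,"wz":0},{"dx":0,"dy":-0.02,"dz":0,"wx":0,"wy":0,"wz":0},{"dx":0,"dy":-0.025,"dz":0,"wx":0,"wy":0,"wz":0},{"dx":0,"dy":-0.025,"dz":0,"wx":0,"wy":0,"wz":0}])

```text
clock: 5.6
tool_pos: [0.5394, 0.1275, 0.3482]
eef_rot: [-0.107, -0.699, 0.704, -0.061]
contact_force: [0.7, -0.6, 0.6]
opening: 0.005
```

```bash
python3 snap.py h; python3 go.py tripod 0;python3 go.py plus 0.02
```

```text
clock 5.7 pos [0.5393 0.1274 0.3474] F [-0.39  0.24  0.71] open 0.001 q [-0.46  0.65  0.2   1.96 -0.1   0.32 -1.86]
tip in screen frame rel tile mm [ 0.6  4.6 24.4]
options deg [0, 90, 90, 180] x axis [-0.97  0.06 -0.24]
target tcp [0.5441 0.1221 0.3235] delta tool (of 1m) [0.0006 0.0244 0.0049] turn/45deg [-0.0033 -0.01    0.0002]
clock 5.7 pos [0.5393 0.1274 0.3474] F [-0.39  0.24  0.71] open 0.001 q [-0.46  0.65  0.2   1.96 -0.1   0.32 -1.86]
tip in screen frame rel tile mm [116.6   4.6  24.4]
options deg [0, 90, 90, 180] x axis [-0.97  0.06 -0.24]
target tcp [0.4269 0.1288 0.3156] delta tool (of 1m) [0.1166 0.0044 0.0059] turn/45deg [-0.0033 -0.01    0.0002]
```

View pics/h_w.png

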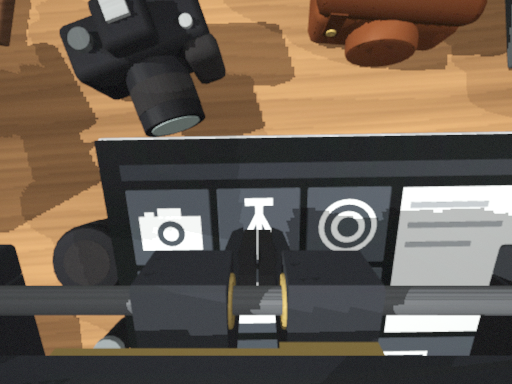

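View pics/h_s.png

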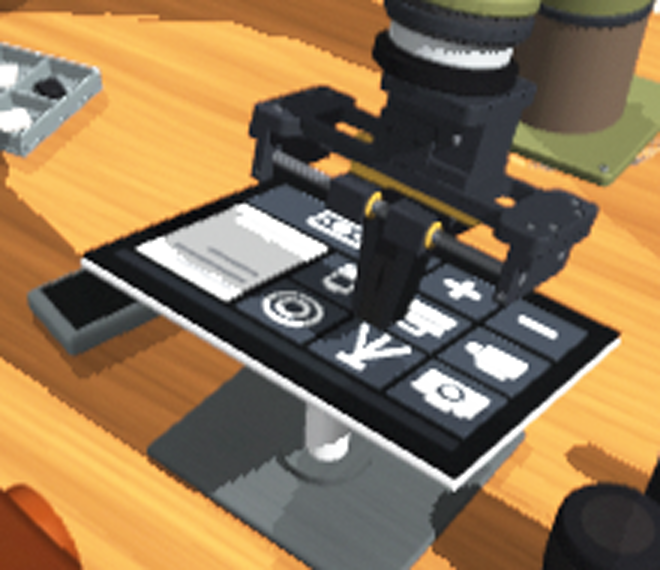

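>>> arm_command(deltas=[{"dx":0.03,"dy":0,"dz":0,"wx":0,"wy":0,"wz":0},{"dx":0.065,"dy":0,"dz":0.0,"wx":0,"wy":0,"wz":0},{"dx":0.1,"dy":0,"dz":0.001,"wx":0,"wy":0,"wz":0},{"dx":0.116,"dy":0.0,"dz":0.001,"wx":0,"wy":0,"wz":0},{"dx":0.116,"dy":0.0,"dz":0.001,"wx":0,"wy":0,"wz":0}])

```text
clock: 6.2
tool_pos: [0.4253, 0.1341, 0.3202]
eef_rot: [-0.104, -0.698, 0.706, -0.059]
contact_force: [0.7, 0.2, -0.2]
opening: 0.003
```

```bash
python3 snap.py i; python3 go.py plus 0.0
```

```text
clock 6.3 pos [0.4286 0.1343 0.321 ] F [ 0.99  0.38 -0.41] open 0.003 q [-0.58  0.62  0.2   2.28 -0.16  0.04 -1.9 ]
tip in screen frame rel tile mm [ 2.7  5.1 24.9]
options deg [0, 90, 90, 180] x axis [-0.97  0.06 -0.24]
target tcp [0.4316 0.1286 0.2962] delta tool (of 1m) [0.0026 0.0249 0.0055] turn/45deg [-0.0034 -0.01   -0.0003]
```

View pics/i_w.png

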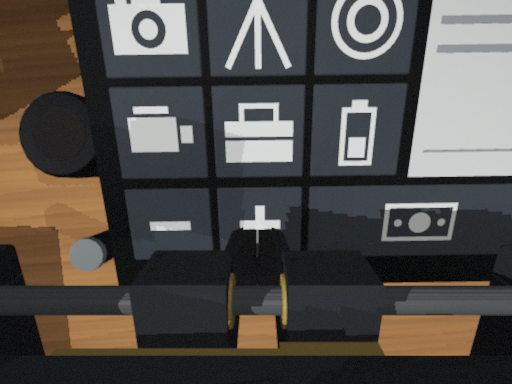

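View pics/i_s.png

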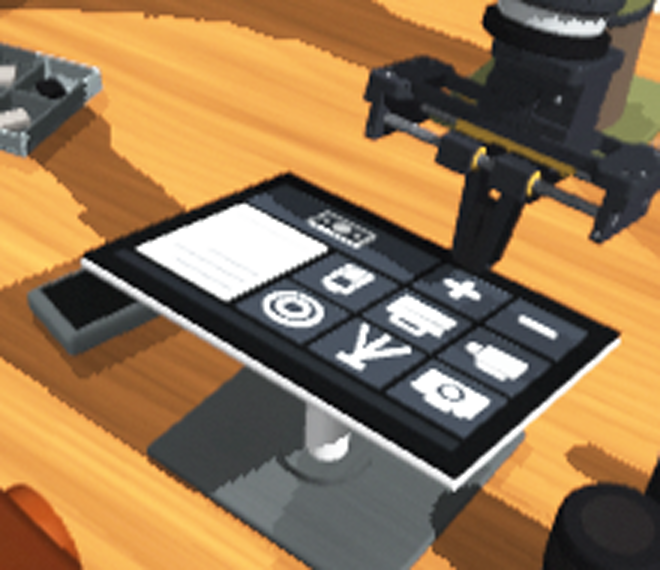

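>>> arm_command(deltas=[{"dx":-0.006,"dy":-0.001,"dz":0.001,"wx":0,"wy":0,"wz":-0.04},{"dx":-0.012,"dy":0.0,"dz":0.001,"wx":0,"wy":0,"wz":-0.09},{"dx":-0.018,"dy":0.001,"dz":0.001,"wx":0,"wy":0,"wz":-0.14},{"dx":-0.024,"dy":0.002,"dz":0.001,"wx":0,"wy":0,"wz":-0.19},{"dx":-0.024,"dy":0.002,"dz":0.001,"wx":0,"wy":0,"wz":-0.19}])

```text
clock: 6.8
tool_pos: [0.4541, 0.1312, 0.325]
eef_rot: [-0.056, -0.705, 0.707, -0.008]
contact_force: [-0.3, -0.1, -0.7]
opening: 0.004
```

```bash
python3 snap.py j; python3 go.py plus 0.0; python3 - <<'E'
from go import *
s=r.get_state();Rt=Ro.from_quat(s['eef_rot']).as_matrix();print('q6',s['q'][5],'n in tool',(Rt.T@RS[:,2]).round(4),'sx in tool',(Rt.T@RS[:,0]).round(4))
E
```

```text
clock 6.9 pos [0.4522 0.1313 0.3247] F [-0.08 -0.31  0.08] open 0.005 q [-0.48  0.63  0.14  2.15 -0.15  0.29 -1.87]
tip in screen frame rel tile mm [ 2.   3.6 24.7]
options deg [9, 90, 91, 179] x axis [-0.97  0.06 -0.24]
target tcp [0.4316 0.1286 0.2962] delta tool (of 1m) [0.0229 0.0266 0.004 ] turn/45deg [-0.003  -0.0118  0.1892]
q6 0.29210025777427445 n in tool [ 0.1481 -0.989   0.0031] sx in tool [-0.9889 -0.1481 -0.0091]
```

View pics/j_w.png

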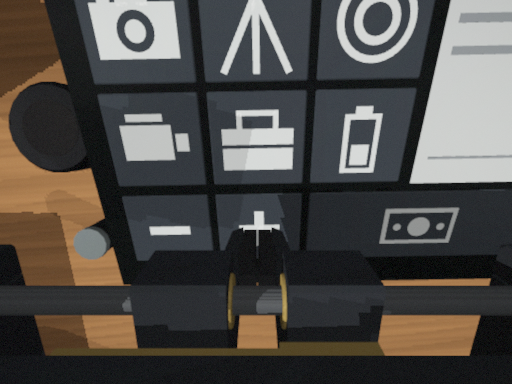

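View pics/j_s.png

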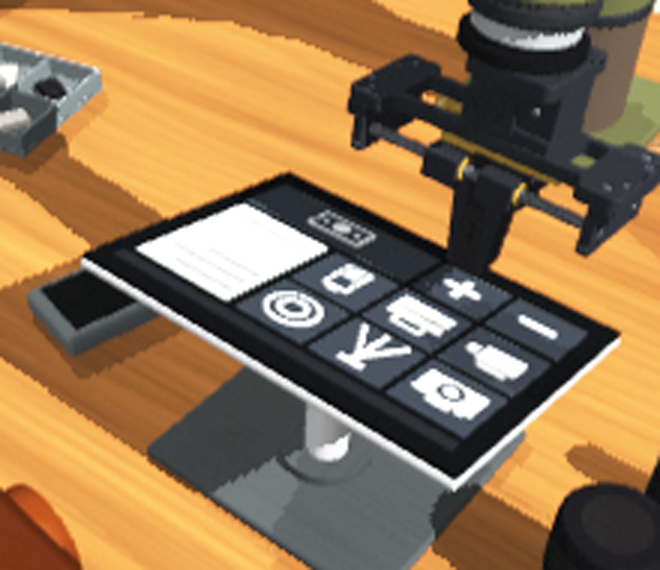

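>>> arm_command(deltas=[{"dx":0.005,"dy":0.002,"dz":0.001,"wx":0,"wy":0,"wz":0},{"dx":0.005,"dy":0.007,"dz":0.001,"wx":0,"wy":0,"wz":0},{"dx":0.004,"dy":0.013,"dz":0.001,"wx":0,"wy":0,"wz":0},{"dx":0.003,"dy":0.018,"dz":0.001,"wx":0,"wy":0,"wz":0},{"dx":0.003,"dy":0.018,"dz":0.001,"wx":0,"wy":0,"wz":0}])

```text
clock: 7.4
tool_pos: [0.4498, 0.1306, 0.3056]
eef_rot: [-0.053, -0.704, 0.708, -0.007]
contact_force: [-0.5, 0.5, 0.3]
opening: 0.002
```

```bash
python3 snap.py k; python3 go.py plus 0.0
```

```text
clock 7.5 pos [0.4498 0.1306 0.3061] F [ 0.   -0.09  0.48] open 0.009 q [-0.47  0.66  0.12  2.17 -0.15  0.24 -1.87]
tip in screen frame rel tile mm [-5.1  2.7  7.3]
options deg [9, 90, 91, 180] x axis [-0.97  0.06 -0.24]
target tcp [0.4316 0.1286 0.2962] delta tool (of 1m) [0.0189 0.0084 0.0032] turn/45deg [-0.0037 -0.0104  0.1929]
```

View pics/k_w.png

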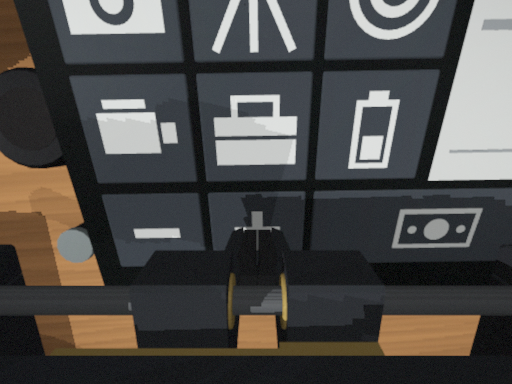

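View pics/k_s.png

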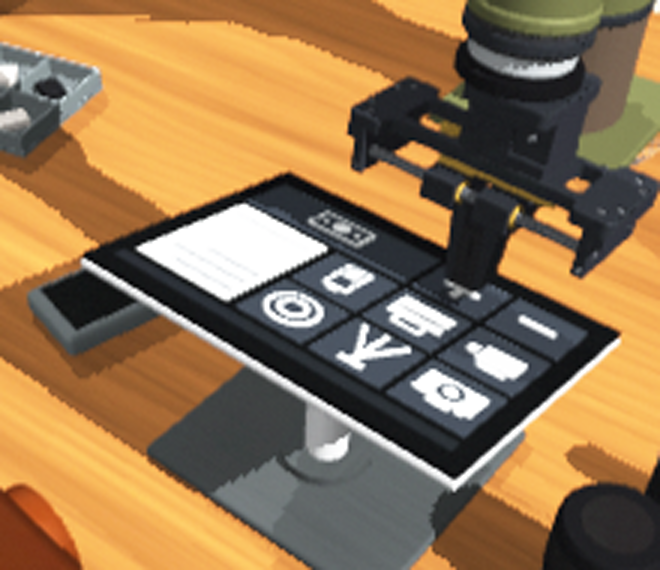

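>>> arm_command(deltas=[{"dx":0,"dy":0.001,"dz":0,"wx":0,"wy":0,"wz":0},{"dx":0,"dy":0.002,"dz":0,"wx":0,"wy":0,"wz":0},{"dx":0,"dy":0.003,"dz":0,"wx":0,"wy":0,"wz":0},{"dx":0,"dy":0.0035,"dz":0,"wx":0,"wy":0,"wz":0},{"dx":0,"dy":0.0035,"dz":0,"wx":0,"wy":0,"wz":0}])

```text
clock: 8.0
tool_pos: [0.4501, 0.1305, 0.3029]
eef_rot: [-0.054, -0.705, 0.708, -0.008]
contact_force: [0.0, 0.5, 0.3]
opening: 0.005
```

>>> arm_command(deltas=[{"dx":0,"dy":0.0005,"dz":0,"wx":0,"wy":0,"wz":0},{"dx":0,"dy":0.001,"dz":0,"wx":0,"wy":0,"wz":0},{"dx":0,"dy":0.0015,"dz":0,"wx":0,"wy":0,"wz":0},{"dx":0,"dy":0.0015,"dz":0,"wx":0,"wy":0,"wz":0},{"dx":0,"dy":0.0015,"dz":0,"wx":0,"wy":0,"wz":0}])

```text
clock: 8.5
tool_pos: [0.4503, 0.1305, 0.3015]
eef_rot: [-0.054, -0.705, 0.708, -0.008]
contact_force: [-0.0, 0.7, 2.9]
opening: 0.005
```

>>> arm_command(deltas=[{"dx":0,"dy":0.0005,"dz":0,"wx":0,"wy":0,"wz":0},{"dx":0,"dy":0.0005,"dz":0,"wx":0,"wy":0,"wz":0},{"dx":0,"dy":0.0005,"dz":0,"wx":0,"wy":0,"wz":0},{"dx":0,"dy":0.0005,"dz":0,"wx":0,"wy":0,"wz":0},{"dx":0,"dy":0.0005,"dz":0,"wx":0,"wy":0,"wz":0}])

```text
clock: 9.0
tool_pos: [0.4504, 0.1305, 0.301]
eef_rot: [-0.054, -0.705, 0.708, -0.008]
contact_force: [0.4, -0.1, 4.9]
opening: 0.003
```

>>> arm_command(deltas=[{"dx":0.0005,"dy":-0.004,"dz":0,"wx":0,"wy":0,"wz":0},{"dx":0.002,"dy":-0.012,"dz":0,"wx":0,"wy":0,"wz":0},{"dx":0.003,"dy":-0.02,"dz":0,"wx":0,"wy":0,"wz":0},{"dx":0.004,"dy":-0.025,"dz":0.005,"wx":0,"wy":0,"wz":0},{"dx":0.004,"dy":-0.025,"dz":0.01,"wx":0,"wy":0,"wz":0}])

```text
clock: 9.5
tool_pos: [0.4432, 0.1207, 0.3263]
eef_rot: [-0.054, -0.705, 0.707, -0.008]
contact_force: [-0.4, 0.6, -0.1]
opening: 0.004
```

```bash
python3 go.py pay 0.02
```

```text
clock 9.5 pos [0.4432 0.1207 0.3263] F [-0.36  0.61 -0.14] open 0.004 q [-0.46  0.62  0.13  2.18 -0.14  0.27 -1.86]
tip in screen frame rel tile mm [-6.  95.6 28.3]
options deg [9, 90, 91, 180] x axis [-0.97  0.06 -0.24]
target tcp [0.421  0.026  0.3156] delta tool (of 1m) [0.0169 0.0093 0.096 ] turn/45deg [-0.0029 -0.0099  0.1912]
```

>>> arm_command(deltas=[{"dx":0,"dy":0,"dz":0.03,"wx":0,"wy":0,"wz":0},{"dx":0,"dy":0,"dz":0.06,"wx":0,"wy":0,"wz":0},{"dx":0,"dy":0,"dz":0.09,"wx":0,"wy":0,"wz":0},{"dx":0,"dy":0.004,"dz":0.09,"wx":0,"wy":0,"wz":0},{"dx":0,"dy":0.008,"dz":0.09,"wx":0,"wy":0,"wz":0}])

```text
clock: 10.0
tool_pos: [0.4382, 0.0303, 0.3175]
eef_rot: [-0.055, -0.705, 0.708, -0.007]
contact_force: [0.1, -0.1, 0.6]
opening: 0.004
```

```bash
python3 snap.py l; python3 go.py pay 0.0
```

```text
clock 10.1 pos [0.4383 0.0318 0.3171] F [0.06 0.27 0.63] open 0.003 q [-0.23  0.62  0.07  2.24 -0.09  0.2  -1.72]
tip in screen frame rel tile mm [-8.4  6.6 19.4]
options deg [9, 90, 91, 180] x axis [-0.97  0.06 -0.24]
target tcp [0.4257 0.0257 0.2962] delta tool (of 1m) [0.0139 0.0198 0.0069] turn/45deg [-0.0027 -0.0089  0.1935]
```

View pics/l_w.png

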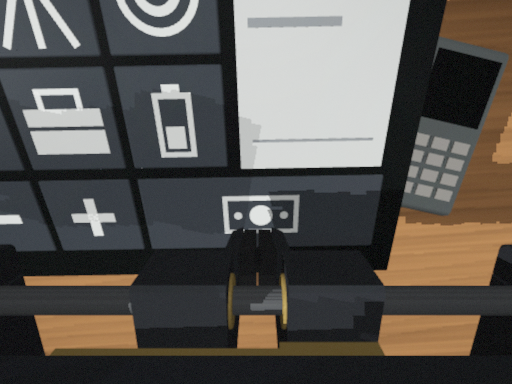

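View pics/l_s.png

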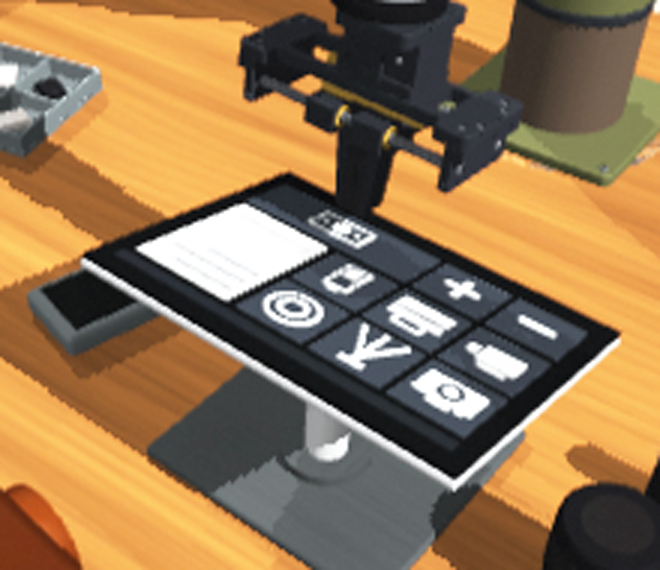

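>>> arm_command(deltas=[{"dx":-0.001,"dy":0.002,"dz":0.001,"wx":0,"wy":0,"wz":0},{"dx":-0.003,"dy":0.006,"dz":0.001,"wx":0,"wy":0,"wz":0},{"dx":-0.005,"dy":0.01,"dz":0.001,"wx":0,"wy":0,"wz":0},{"dx":-0.005,"dy":0.013,"dz":0.001,"wx":0,"wy":0,"wz":0},{"dx":-0.005,"dy":0.013,"dz":0.001,"wx":0,"wy":0,"wz":0}])

```text
clock: 10.6
tool_pos: [0.4443, 0.0299, 0.3046]
eef_rot: [-0.053, -0.705, 0.708, -0.007]
contact_force: [0.0, 0.8, -0.9]
opening: 0.006
```

```bash
python3 go.py pay 0.0
```

```text
clock 10.6 pos [0.4443 0.0299 0.3046] F [ 0.01  0.83 -0.9 ] open 0.006 q [-0.22  0.65  0.06  2.23 -0.09  0.18 -1.72]
tip in screen frame rel tile mm [-5.4  4.8  5.8]
options deg [9, 90, 91, 180] x axis [-0.97  0.06 -0.24]
target tcp [0.4257 0.0257 0.2962] delta tool (of 1m) [0.0189 0.0068 0.0053] turn/45deg [-0.0036 -0.0099  0.1936]
```

>>> arm_command(deltas=[{"dx":0,"dy":0.0005,"dz":0,"wx":0,"wy":0,"wz":0},{"dx":0,"dy":0.001,"dz":0,"wx":0,"wy":0,"wz":0},{"dx":0,"dy":0.0015,"dz":0,"wx":0,"wy":0,"wz":0},{"dx":0,"dy":0.002,"dz":0,"wx":0,"wy":0,"wz":0},{"dx":0,"dy":0.002,"dz":0,"wx":0,"wy":0,"wz":0}])

```text
clock: 11.1
tool_pos: [0.4444, 0.0297, 0.3031]
eef_rot: [-0.054, -0.705, 0.708, -0.008]
contact_force: [0.0, -0.6, 0.3]
opening: 0.004
```

>>> arm_command(deltas=[{"dx":0,"dy":0.0005,"dz":0,"wx":0,"wy":0,"wz":0},{"dx":0,"dy":0.001,"dz":0,"wx":0,"wy":0,"wz":0},{"dx":0,"dy":0.0015,"dz":0,"wx":0,"wy":0,"wz":0},{"dx":0,"dy":0.0015,"dz":0,"wx":0,"wy":0,"wz":0},{"dx":0,"dy":0.0015,"dz":0,"wx":0,"wy":0,"wz":0}])

```text
clock: 11.6
tool_pos: [0.4447, 0.0296, 0.3017]
eef_rot: [-0.054, -0.705, 0.708, -0.008]
contact_force: [-1.4, -0.2, 0.8]
opening: 0.007
```

>>> arm_command(deltas=[{"dx":0,"dy":0.0005,"dz":0,"wx":0,"wy":0,"wz":0},{"dx":0,"dy":0.001,"dz":0,"wx":0,"wy":0,"wz":0},{"dx":0,"dy":0.0015,"dz":0,"wx":0,"wy":0,"wz":0},{"dx":0,"dy":0.0015,"dz":0,"wx":0,"wy":0,"wz":0},{"dx":0,"dy":0.0015,"dz":0,"wx":0,"wy":0,"wz":0}])

```text
clock: 12.1
tool_pos: [0.4449, 0.0297, 0.3003]
eef_rot: [-0.054, -0.705, 0.708, -0.008]
contact_force: [-0.1, -0.4, 4.5]
opening: 0.005
```

Contact felt (4.5 N). Lift well clear.

>>> arm_command(deltas=[{"dx":0.0005,"dy":-0.004,"dz":0,"wx":0,"wy":0,"wz":0},{"dx":0.002,"dy":-0.014,"dz":0,"wx":0,"wy":0,"wz":0},{"dx":0.004,"dy":-0.03,"dz":0,"wx":0,"wy":0,"wz":0},{"dx":0.005,"dy":-0.05,"dz":0,"wx":0,"wy":0,"wz":0},{"dx":0.005,"dy":-0.06,"dz":0,"wx":0,"wy":0,"wz":0}])

```text
clock: 12.6
tool_pos: [0.4341, 0.0304, 0.361]
eef_rot: [-0.054, -0.705, 0.707, -0.008]
contact_force: [0.2, -0.3, -0.0]
opening: 0.002
```

>>> arm_command(deltas=[{"dx":0,"dy":-0.02,"dz":0,"wx":0,"wy":0,"wz":0},{"dx":0,"dy":-0.03,"dz":0,"wx":0,"wy":0,"wz":0},{"dx":0,"dy":-0.03,"dz":0,"wx":0,"wy":0,"wz":0},{"dx":0,"dy":-0.03,"dz":0,"wx":0,"wy":0,"wz":0},{"dx":0,"dy":-0.03,"dz":0,"wx":0,"wy":0,"wz":0}])

```text
clock: 13.1
tool_pos: [0.4318, 0.0307, 0.3886]
eef_rot: [-0.053, -0.704, 0.708, -0.007]
contact_force: [-0.5, 0.6, 0.2]
opening: 0.006
```

```bash
python3 - <<'E'
from plant import r
import cv2
a=cv2.imread('pics/a_scene.png');b=r.snapshot('scene')[:,:,::-1];cv2.imwrite('pics/m_scene.png',b)
d=cv2.absdiff(a,b.copy());cv2.imwrite('pics/m_diff.png',d)
print(r.get_state()['contact_force'],r.get_state()['tool_pos'])
E
```

```text
[0.4291301  0.31267811 0.6641562 ] [0.4317874  0.03063892 0.38862711]
```

View pics/m_scene.png

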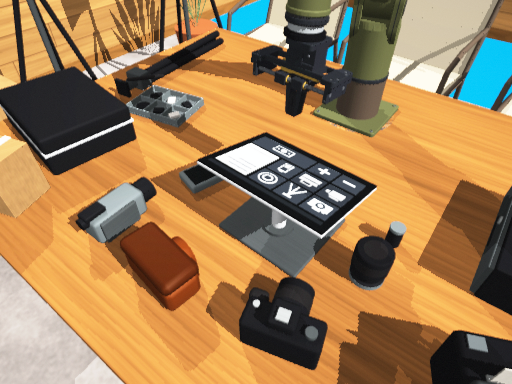

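View pics/m_diff.png

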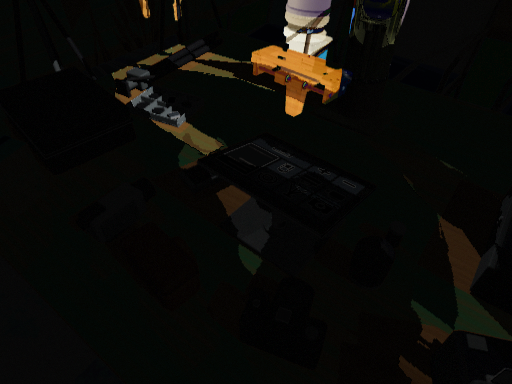

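Apart from the arm and its shadows, nothing in the picture has moved, and the fingers are well clear of the screen.

```bash
python3 -c "
from plant import r
print(r.finish_job())"
```

```text
the job is handed in; nothing more can be done
None
```

I tapped the tripod tile, then the plus key, then the pay bar, once each with the closed fingertips. I lifted off after every tap and handed the job in at about 13 s.

- **Force:** the highest force readings were 4.2 N on the tripod tile, 4.9 N on the plus key and 4.5 N on the pay bar. They fell back to noise after each lift.
- **Aim:** the wrist pictures before each tap showed the fingers centred sideways on the right tile to within about 2 mm. The pose fitted from the fixed cameras disagreed by about 3 to 5 mm sideways. Either way the taps fall well inside the tiles.
- **Tilt change:** above the plus key, joint 6 reached the lower end of its range (it read 0.04 rad). I stood the tool about 8.5 degrees more upright for the plus and pay taps, so those two landed on the edge of the fingertips.
- **Final check:** comparing the last scene picture with the first, only the arm and its shadows had changed; the till, goods and card terminal had not moved. The screen gives no visible feedback, so that each tap registered rests on the force readings.

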